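Reset a tripped unit through its hidden hole

TASK

The trip unit (blue sloped console) has tripped. Draw the yellow-handled reset probe out of its snug leaning holder, slide its tip along the black channel under the unit's hood until it drops into the reset hole, which cannot be told apart by eye, and push the plunger in that hole fully in. Then lay the probe down on the open bench top and let go, leaving the other loose things where they are.

Things in the scene. Friction and masses are not known exactly. Their poses are not given: they have to be found in the camera images.
- probe: Loose reset probe, 125 mm long, 50 to 100 g. Origin at the very tip, z along it from tip to handle. From the tip: round steel nose 6 mm across with ball end (0 to 25 mm), steel shank 7 x 7 mm (to 75 mm), yellow handle 16 x 16 mm (75 to 125 mm), faces square to the probe's x and y. At the start it stands in the holder, 25 degrees from vertical, and is lifted out along its own z.
- probe_tip (a point): The very tip of the probe (its ball end), on the probe axis; same point as the probe's origin.
- probe_grip (a point): Middle of the probe's handle, on the probe axis, 101 mm from the tip; pinch the handle here across its y faces (16 mm wide). The handle reaches 24 mm beyond this point and 26 mm toward the holder's mouth.
- holder: Orange block on a steel bracket and base (95 x 62 mm), fixed to the bench, origin centre of the underside. Its bore leans 25 degrees from vertical toward -x. A spring clip in it holds the probe's shank with a few newtons of friction, so draw the probe out along the bore, 75 mm or more. Top of the block about 91 mm above the bench.
- holder_mouth (a point): Centre of the holder's bore mouth, 85 mm above the bench, where the handle's shoulder rests at the start.
- trip_unit: Blue sloped console, fixed to the bench, 129 x 136 mm and about 0.12 m high with its hood, origin centre of the underside, x toward its back (the high side). Its grey front panel slopes 25 degrees. The blue hood's roof hangs over the channel, 44 to 47 mm from the channel's floor along the panel's normal and from 15 mm up-slope of the channel's middle, so the probe must come in along the normal.
- reset_panel: Grey sloping panel of the trip unit, fixed. Origin: centre of the black channel, on its flat floor. z: outward normal (25 degrees from vertical, leaning to the unit's low side), x up the slope, y along the channel. The channel is 11 mm wide in x, 64 mm long in y, 6 mm deep. In its floor is one hole, 10 x 10 mm, square to the panel, at x = 0 and an unknown y from -18 to 18 mm; the dark spots beside it are flat marks.
- reset_plunger (a joint): Travel of the black reset plunger in the hidden hole, m: 0 out (tripped), 0.006 fully in, against a stop. It moves along the panel's -z; at 0 its top lies 8 mm below the channel's floor. It resists with about 4 N of friction, has no spring and stays where it is pushed.
- nut: Loose M20 nut, 34 x 29 x 16 mm, bystander; origin centre of the underside.
- v_block: Loose steel V block, 50 x 40 x 36 mm, bystander; origin centre of the underside.
- torch_light: Loose small hand torch, silver and black, 27 x 117 x 27 mm, lying, bystander; origin centre of the underside.
- tape_measure: Loose tape measure, pale green, 73 x 65 x 26 mm, bystander; origin centre of the underside.
There are look-alikes about, which are no part of the job. Of the things that look like the holder, take the one that is nearest to the robot's base at the start.

How it is judged:
On the way, in this order (a step that is already met when the one before it is completed fails the run):
1. the probe is drawn out: its tip is more than 90 mm from the holder's mouth, the plunger not yet pushed (distance between probe_tip and holder_mouth above 0.09 m and value of joint reset_plunger below 0.003 m), for 0.1 s.
2. with the probe's tip in the hole (more than 9 mm below the channel's floor) the plunger is pushed in at least 4.5 mm of its 6 mm (value of joint reset_plunger above 0.0045 m and z of probe_tip in the frame of reset_panel between -0.018 and -0.009 m and x of probe_tip in the frame of reset_panel between -0.006 and 0.006 m), for 0.1 s.
At the end, for the whole second after the job is handed in: The plunger is in by at least 4.5 mm of its 6 mm; the probe lies flat on the bench top (within about 10 degrees of level, tip below 15 mm and handle middle below 18 mm), let go and at rest (slower than 0.02 m/s) (value of joint reset_plunger above 0.0045 m and angle between probe's own z axis and vertical between 1.4 and 1.75 rad and height (world z) of probe_tip between -0.005 and 0.015 m and height (world z) of probe_grip below 0.018 m and linear speed of probe below 0.02 m/s); the robot touches nothing.
It fails at once if the nut is moved by more than 30 mm (distance of nut from where it was at the start of the episode above 0.03 m).
It fails at once if the v block is moved by more than 30 mm (distance of v_block from where it was at the start of the episode above 0.03 m).
It fails at once if the torch light is moved by more than 30 mm (distance of torch_light from where it was at the start of the episode above 0.03 m).
It fails at once if the tape measure is moved by more than 30 mm (distance of tape_measure from where it was at the start of the episode above 0.03 m).
It also fails if it takes over 64 s, if anything falls off the work surface, if the arm or the gripper's body presses on something with over 40 N, if the wrist force passes 120 N, or if a joint passes its speed limit or range.

ROBOT

A 6-joint arm with a two-finger parallel gripper is mounted at the origin on a cart in front of the work surface, level with it; the furniture and walls round the work are solid. World frame = base frame: x ahead of the robot, y to its left, z up, the work surface at z = 0. Lengths are in m, angles in rad, forces in N, time in s.
With the tool pointing down it reaches from about 0.35 to 1 m from the base axis. Payload 7.1 kg.
Tool frame: the origin (TCP) lies between the finger pads; the fingertips stand 8 mm ahead of it and the grasp point (between the pads) lies 11 mm behind it; z points along the fingers, y is the line along which they close (so a half turn about z gives the same grasp; the last joint's range is limited). The gripper opens to 85 mm and grips with 20 to 120 N. Pads are 22 mm wide; open, the fingers measure 114 mm over their backs; the gripper's body (76 mm by 85 mm) begins 54 mm behind the grasp point. The pads swing forward as they close: fully open they stand 13 mm farther back than shut.
Start: joints at [-1.321, 0.423, 1.63, -0, 1.089, -0.019], TCP at [0.166, -0.603, 0.239] pointing down, gripper open.
Joint ranges: [-3, 3], [-0.9, 2.11], [0.09, 2.58], [-1.31, 4.45], [0.11, 2.69], [-2.54, 2.54]. Speed limits (rad/s): [2.39, 2.39, 3.01, 3.14, 3.14, 3.14].

INTERFACE

Orientations are given as a rotation vector (axis times angle).
In Python, from station import get_state, get_image, camera_model, hand_in gives the robot as it stands.
- The arm moves only by the tool drive_tool, never from a script. Its argument "deltas" is a list of rows, each an object of numbers: "tx", "ty", "tz": the shift along the tool's x, y, z in cm; "twist": the turn about the tool's z in degrees. In form: [{"tx": .., "ty": .., "tz": .., "twist": ..}, ...]. A call has 1 to 8 rows; each row shifts and turns the commanded pose from where the row before left it, along the tool's axes as they then stand; what a row does not reach is not made up. A row lasts 1/10 s, in which the tool goes at most 50 mm and 8.59 degrees, less where a joint would pass 70% of its speed; a pose out of reach is approached as far as the arm can. A call is refused whole if a number of a shift passes 5 or a number of a turn 8.59, either way. A call with a gripper value outside its range is refused whole. "jaw" is the finger opening in cm, from 0 to 8.54, set as the call begins (left out, the last holds). The fingers move at their own pace and stop on an object; the grip force is fixed at half the most. Time passes only in rows, so rows that do not move let the fingers close. It gives the time, the measured TCP pose, the force, the opening and the grip force at its end, in the units of the state.
- get_state(): the state, without advancing time (a new reading comes with each control period).
- get_image(name): name is "side" or "top" or "wrist"; returns the picture (420x560x3 uint8, red, green, blue); there is no depth.
- camera_model(name): a dict with "fx", "fy", "cx", "cy" (pixels), "R" (3x3) and "t" (3): a world point X has camera coordinates R X + t. Camera axes: x right, y down, z forward; pixel columns grow to the right and rows downward; lengths in m; the calibration is good to about 2 mm. A picture is of the moment at which its call begins: read the wrist's pose just before it. camera_model takes no time and is no camera call; for the wrist camera it gives the pose at the moment of the call.
- hand_in(): hands the job in; it is judged then, once.
The state is a dict: "time_s": time; "joint_pos": joint angles; "joint_vel": joint speeds; "joint_efforts": joint torques, N m; "tool_pos": TCP position; "tcp_rot": TCP orientation; "contact_force": force on the tool from outside, world axes, zero at the start; "torque": the same for the moment, N m; "finger_gap": finger opening in m; "gripper_force": force on a finger pad.
Only numpy, scipy, OpenCV 4.12 (cv2) and the standard library are available. Lean on these libraries where they do the work, as an engineer would, in place of code of your own. Each camera call takes 0.05 s, during which the arm holds its last target. There are 200 camera calls.

## Working session

There is one attempt and no reset: what is moved stays moved. The work goes in short steps, Python scripts to look and compute and a tool call to move; the robot and the scene stay as the last step left them, time stands still between calls to the robot, and variables do not carry over. Pictures are saved under pics/ and viewed, at most 10 in all, crops included, and the job is handed in when it is done.

Besides the shell and the picture viewer there is one more tool, called after "Request:" in YAML: its name, and indented under it one key for each argument. drive_tool: Moves the arm, as the interface text tells. Its arguments: {"type":"object","properties":{"deltas":{"type":"array"},"jaw":{"type":"number"}},"required":["deltas"]}

```bash
mkdir -p pics; ls; python3 - <<'E'
from station import *
import cv2,numpy as np
for n in ["side","top"]:
    im=get_image(n); cv2.imwrite(f"pics/{n}0.png",im[:,:,::-1])
    m=camera_model(n); print(n,m['fx'],m['fy'],m['cx'],m['cy'],np.round(m['R'],4).tolist(),np.round(m['t'],4).tolist(), (-np.array(m['R']).T@np.array(m['t'])).round(3))
print(get_state())
E
```

```text
pics
side 441.8531896724257 441.8531896724257 280.30002854656533 205.0900119480046 [[-0.9234, -0.3834, 0.0157], [-0.2271, 0.5129, -0.8279], [0.3093, -0.7681, -0.5607]] [0.4561, 0.3973, 0.4556] [0.37  0.321 0.577]
top 410.23156693396993 410.23156693396993 276.1316488647912 207.0031697601365 [[0.021, -0.9993, 0.032], [-0.9959, -0.0237, -0.0879], [0.0886, -0.03, -0.9956]] [-0.3758, 0.6079, 0.8905] [ 0.534 -0.334  0.952]
{'time_s': 0.1, 'joint_pos': array([-1.32101696e+00,  4.23768990e-01,  1.63059575e+00,  1.30142156e-05,
        1.08859388e+00, -1.90118139e-02]), 'joint_vel': array([ 0.00136641, -0.00348798, -0.0031998 , -0.00238404, -0.00048119,
        0.00024694]), 'joint_efforts': array([-9.31686300e-04, -5.58427835e+01, -2.82445925e+01, -6.70606960e-05,
        2.94177473e-03, -1.26220493e-05]), 'tool_pos': array([ 0.16588325, -0.60209515,  0.23862756]), 'tcp_rot': array([-3.11191864e+00, -4.20754934e-01,  2.28939832e-04]), 'contact_force': array([ 0.39403443, -0.8346984 ,  0.45918692]), 'torque': array([0.02503239, 0.03547579, 0.00841454]), 'gripper_force': 0.0, 'finger_gap': 0.08558697215232423}
```

View pics/side0.png

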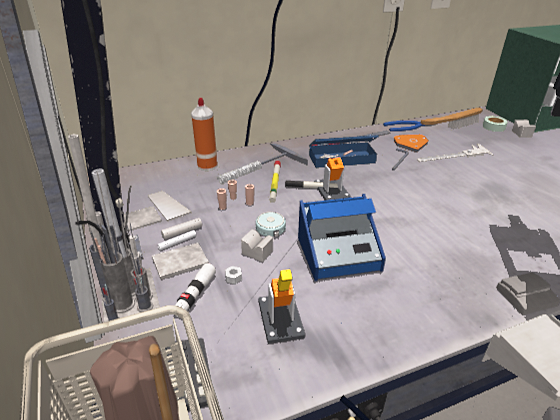

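View pics/top0.png

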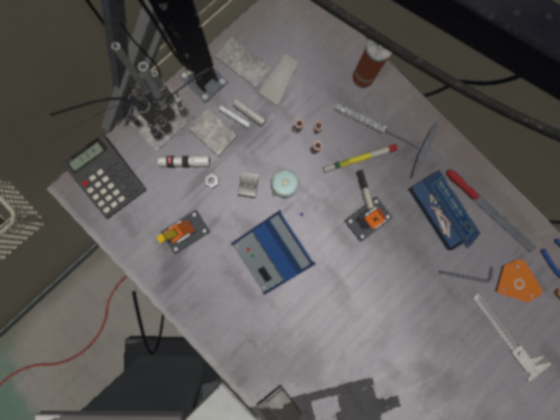

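Two holder-like things: side (283,300) / top (183,232), which has the yellow probe and is nearest the base, and side (335,178) / top (370,220), which is farther and has a dark item. The first one fits. I'll confirm it in one enlarged crop mosaic.

```bash
cat > h.py <<'E'
import numpy as np,cv2
from station import *
def ray(m,uv):
    R=np.array(m['R']);t=np.array(m['t']);o=-R.T@t
    d=R.T@np.array([(uv[0]-m['cx'])/m['fx'],(uv[1]-m['cy'])/m['fy'],1.]);return o,d/np.linalg.norm(d)
def onz(m,uv,z):
    o,d=ray(m,uv);return o+d*(z-o[2])/d[2]
def tri(ma,a,mb,b):
    o1,d1=ray(ma,a);o2,d2=ray(mb,b)
    s=np.linalg.lstsq(np.c_[d1,-d2],o2-o1,rcond=None)[0]
    p,q=o1+s[0]*d1,o2+s[1]*d2;return (p+q)/2,np.linalg.norm(p-q)
def proj(m,X):
    c=np.array(m['R'])@X+np.array(m['t']);return np.array([m['fx']*c[0]/c[2]+m['cx'],m['fy']*c[1]/c[2]+m['cy']])
def mask(im,lo,hi,box=None):
    h=cv2.cvtColor(im,cv2.COLOR_RGB2HSV);k=cv2.inRange(h,np.array(lo),np.array(hi))
    if box:
        z=np.zeros_like(k);x0,y0,x1,y1=box;z[y0:y1,x0:x1]=k[y0:y1,x0:x1];k=z
    return k
Y=((22,120,90),(34,255,255));O=((5,150,80),(19,255,255));B=((100,120,40),(125,255,255))
E
python3 - <<'E'
from h import *
s=cv2.imread('pics/side0.png');t=cv2.imread('pics/top0.png')
def cr(im,x,y,w,h):return cv2.resize(im[y:y+h,x:x+w],(400,300),interpolation=cv2.INTER_CUBIC)
cv2.imwrite('pics/mos.png',np.vstack([np.hstack([cr(s,230,260,120,90),cr(s,280,190,120,90)]),np.hstack([cr(t,140,195,100,75),cr(t,215,205,120,90)])]))
ms,mt=camera_model('side'),camera_model('top')
for n,im,bx in(("side",s,(250,260,320,350)),("top",t,(150,200,215,260))):
    im=im[:,:,::-1].copy()
    for c,nm in((Y,'Y'),(O,'O')):
        k=mask(im,*c,bx);mm=cv2.moments(k,True);print(n,nm,mm['m00'],mm['m10']/mm['m00'],mm['m01']/mm['m00'],cv2.boundingRect(k))
E
```

```text
side Y 246.0 283.9105691056911 279.9959349593496 (273, 269, 19, 27)
side O 325.0 281.5169230769231 295.35076923076923 (271, 278, 23, 29)
top Y 137.0 165.54744525547446 235.87591240875912 (157, 230, 19, 13)
top O 254.0 180.95275590551182 229.72834645669292 (167, 221, 27, 21)
```

View pics/mos.png

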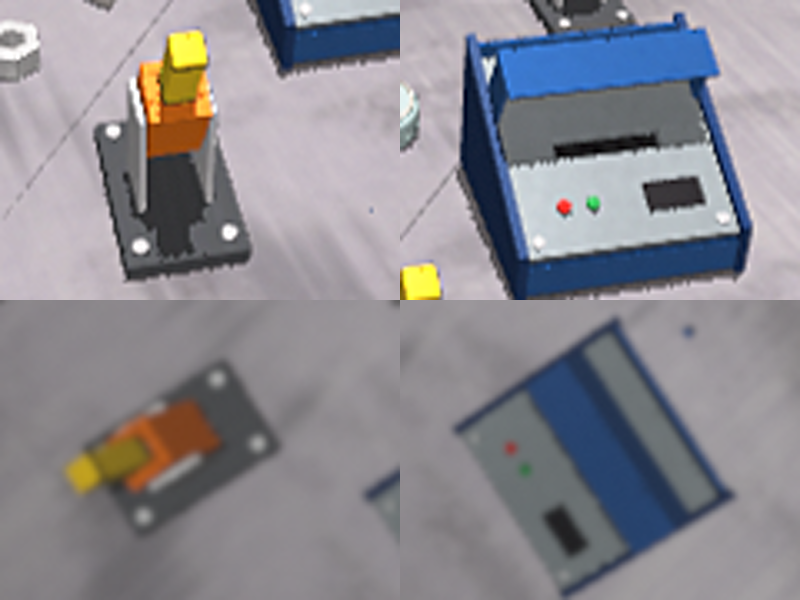

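The crop confirms the orange holder with the yellow handle (side (286,278), top (163,238)). The black channel is visible under the hood in the side view from about (326,235) to (357,232). Next are the coarse positions and the wrist camera geometry.

```bash
python3 - <<'E'
from h import *
np.set_printoptions(precision=4,suppress=True)
ms,mt,mw=camera_model('side'),camera_model('top'),camera_model('wrist')
P=[tri(ms,a,mt,b) for a,b in(((299,329.6),(175.75,249)),((263.9,299.3),(194.3,214.5)),((283.9,280),(165.55,235.9)))]
for p in P: print(p)
for z in (.008,):
  q=[onz(mt,b,z) for b in((175.75,249),(194.3,214.5),(204.5,230.5))];print(q)
  q=[onz(ms,b,z) for b in((299,329.6),(263.9,299.3),(272,333.8))];print(q)
# handle end cap top: side centre, top centre
print('cap',tri(ms,(286,274.5),mt,(160.5,238.5)))
# console base corners etc.
st=get_state();from scipy.spatial.transform import Rotation as Ro
R=Ro.from_rotvec(st['tcp_rot']).as_matrix();print(R)
o=-np.array(mw['R']).T@np.array(mw['t']);print('wc in tool',R.T@(o-st['tool_pos']),np.array(mw['R'])@R,mw['fx'],mw['cx'],mw['cy'])
for n,a,b in (('red',(564,208),(511,448)),('green',(593,204),(525,469)),('scrL',(538,242),(475,437)),('scrR',(723,218),(563,576)),('dispC',(674,195),(565,532))):
  A=(280+(a[0]-400)*.3,190+a[1]*.3);Bq=(215+(b[0]-400)*.3,205+(b[1]-300)*.3)
  print(n,A,Bq,tri(ms,A,mt,Bq))
E
```

```text
(array([ 0.5176, -0.1368,  0.0096]), np.float64(0.0008763343292265834))
(array([ 0.5972, -0.1755,  0.009 ]), np.float64(0.0012234589731417696))
(array([ 0.5457, -0.1359,  0.1092]), np.float64(0.0012173552543098297))
[array([ 0.5172, -0.1366,  0.008 ]), array([ 0.5967, -0.1755,  0.008 ]), array([ 0.5606, -0.2001,  0.008 ])]
[array([ 0.5185, -0.138 ,  0.008 ]), array([ 0.5982, -0.1762,  0.008 ]), array([ 0.5553, -0.1128,  0.008 ])]
cap (array([ 0.5402, -0.1304,  0.1272]), np.float64(0.0015941671912583452))
[[ 0.9641  0.2656 -0.0003]
 [ 0.2656 -0.9641  0.0013]
 [ 0.     -0.0014 -1.    ]]
wc in tool [ 0.0684  0.0008 -0.1339] [[-0.0004  1.      0.0005]
 [-0.9617 -0.0002 -0.2742]
 [-0.2742 -0.0006  0.9617]] 307.71124121356564 285.88967803555045 209.15220657072499
red (329.2, 252.4) (248.3, 249.4) (array([ 0.5207, -0.3023,  0.043 ]), np.float64(0.001106372483694621))
green (337.9, 251.2) (252.5, 255.7) (array([ 0.5069, -0.312 ,  0.0432]), np.float64(0.0006863733075832985))
scrL (321.4, 262.6) (237.5, 246.1) (array([ 0.5274, -0.2779,  0.0352]), np.float64(0.0011760406144375429))
scrR (376.9, 255.39999999999998) (263.9, 287.8) (array([ 0.4375, -0.3386,  0.0358]), np.float64(0.0016566170903006333))
dispC (362.2, 248.5) (264.5, 274.6) (array([ 0.4667, -0.3392,  0.0424]), np.float64(0.001522328554467393))
```

Request:
drive_tool:
  deltas:
    - {"tx": 3, "ty": -2.2}
    - {"tx": 3, "ty": -2.2}
    - {"tx": 3, "ty": -2.2}
    - {"tx": 3, "ty": -2.2}
    - {"tx": 3, "ty": -2.2}
    - {"tx": 3, "ty": -2.2}
    - {"tx": 3, "ty": -2.2}
    - {"tx": 3, "ty": -2.2}

```text
invalid input
```

Request:
drive_tool:
  deltas:
    - {"tx": 3, "ty": -2.2}
    - {"tx": 3, "ty": -2.2}
    - {"tx": 3, "ty": -2.2}
    - {"tx": 3, "ty": -2.2}
    - {"twist": -8.5}
    - {"twist": -8.5}
    - {"twist": -8.5}
    - {"twist": -8.5}

```text
invalid input
```

Request:
drive_tool:
  deltas:
    - {"twist": -8.5}
    - {"twist": -8.5}
    - {"twist": -8.5}
    - {"twist": -8.5}
    - {"twist": -8.5}
    - {"twist": -8.5}
    - {"twist": -8.5}
    - {"twist": -8.5}

```text
invalid input
```

Request:
drive_tool:
  deltas:
    - {"twist": -6.4}
    - {}
    - {}

```text
invalid input
```

```bash
python3 - <<'E'
from h import *
im=get_image('wrist');cv2.imwrite('pics/w1.png',im[:,:,::-1]);m=camera_model('wrist')
import pickle;pickle.dump((im,m),open('w1.pkl','wb'))
s=get_state();print(s['tool_pos'],s['tcp_rot'],s['joint_pos'],s['contact_force'])
E
```

```text
[ 0.16590264 -0.60213488  0.23870543] [-3.11203074e+00 -4.20820414e-01  2.40503813e-04] [-1.32099269e+00  4.23697158e-01  1.63051176e+00 -1.08003385e-05
  1.08863148e+00 -1.90082477e-02] [ 0.2024198  -0.53176034  0.15856035]
```

View pics/w1.png

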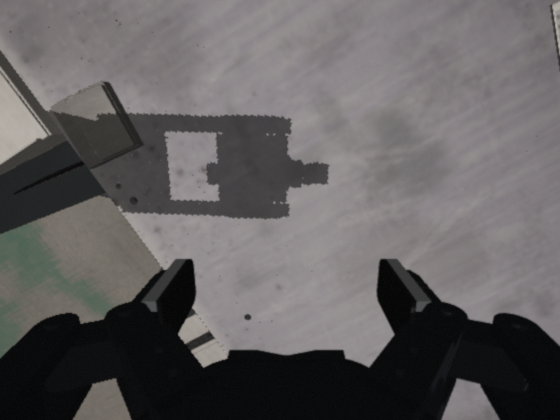

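The picture shows bare bench, with the fingers at the bottom (rows 260+). The moves were refused, so I'll give every field in each row.

Request:
drive_tool:
  deltas:
    - {"tx": 3, "ty": -2.2, "tz": 0, "twist": 0}
    - {"tx": 3, "ty": -2.2, "tz": 0, "twist": 0}
    - {"tx": 3, "ty": -2.2, "tz": 0, "twist": 0}
    - {"tx": 3, "ty": -2.2, "tz": 0, "twist": 0}
    - {"tx": 3, "ty": -2.2, "tz": 0, "twist": 0}
    - {"tx": 3, "ty": -2.2, "tz": 0, "twist": 0}
    - {"tx": 3, "ty": -2.2, "tz": 0, "twist": 0}
    - {"tx": 3, "ty": -2.2, "tz": 0, "twist": 0}

```text
time_s: 0.95
tool_pos: [0.3513, -0.3678, 0.2392]
tcp_rot: [-3.113, -0.421, 0.0]
contact_force: [-0.4, -0.7, 0.2]
finger_gap: 0.0854
gripper_force: 0.0
```

Request:
drive_tool:
  deltas:
    - {"tx": 3, "ty": -2.2, "tz": 0, "twist": -4}
    - {"tx": 0, "ty": 0, "tz": 0, "twist": -8.5}
    - {"tx": 0, "ty": 0, "tz": 0, "twist": -8.5}
    - {"tx": 0, "ty": 0, "tz": 0, "twist": -8.5}
    - {"tx": 0, "ty": 0, "tz": 0, "twist": -8.5}
    - {"tx": 0, "ty": 0, "tz": 0, "twist": -8.5}
    - {"tx": 0, "ty": 0, "tz": 0, "twist": -8.5}
    - {"tx": 0, "ty": 0, "tz": 0, "twist": -8.5}

```text
time_s: 1.75
tool_pos: [0.3736, -0.3398, 0.2392]
tcp_rot: [-2.419, -2.003, 0.0]
contact_force: [-0.2, 0.3, -0.6]
finger_gap: 0.0852
gripper_force: 0.0
```

Request:
drive_tool:
  deltas:
    - {"tx": 0, "ty": 0, "tz": 0, "twist": -8.5}
    - {"tx": 0, "ty": 0, "tz": 0, "twist": -8.5}
    - {"tx": 0, "ty": 0, "tz": 0, "twist": -8.5}
    - {"tx": 0, "ty": 0, "tz": 0, "twist": -8.5}
    - {"tx": 0, "ty": 0, "tz": 0, "twist": -8.5}
    - {"tx": 0, "ty": 0, "tz": 0, "twist": -2.4}
    - {"tx": 0, "ty": 0, "tz": 0, "twist": 0}

```text
time_s: 2.45
tool_pos: [0.3736, -0.3398, 0.2392]
tcp_rot: [-1.479, -2.771, -0.0]
contact_force: [0.3, -1.0, 0.3]
finger_gap: 0.0854
gripper_force: 0.0
```

Request:
drive_tool:
  deltas:
    - {"tx": 1.2, "ty": 3.5, "tz": 0.7, "twist": 0}
    - {"tx": 1.2, "ty": 3.6, "tz": 0.7, "twist": 0}
    - {"tx": 1.2, "ty": 3.6, "tz": 0.7, "twist": 0}
    - {"tx": 0, "ty": 0, "tz": 0, "twist": 0}
    - {"tx": 0, "ty": 0, "tz": 0, "twist": 0}

```text
time_s: 2.95
tool_pos: [0.4428, -0.2499, 0.2181]
tcp_rot: [-1.478, -2.771, 0.0]
contact_force: [-0.4, -0.3, -0.4]
finger_gap: 0.0853
gripper_force: 0.0
```

```bash
python3 - <<'E'
from h import *
m=camera_model('wrist');im=get_image('wrist');cv2.imwrite('pics/w2.png',im[:,:,::-1])
import pickle;pickle.dump((im,m),open('w2.pkl','wb'))
s=get_state();print(s['tool_pos'],s['tcp_rot'])
E
```

```text
[ 0.44250311 -0.25051361  0.21827703] [-1.47960264e+00 -2.77100859e+00  4.09316006e-04]
```

View pics/w2.png

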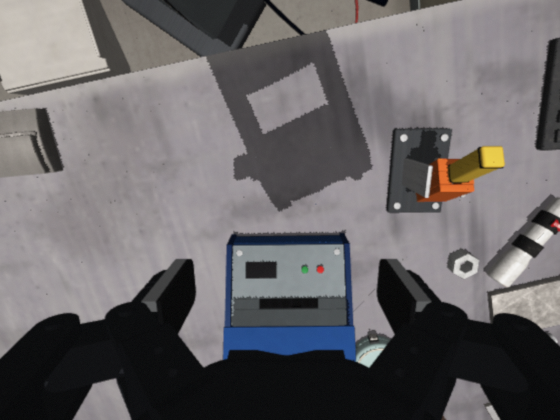

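The wrist view shows the whole channel at cols ~260–318, rows ~298–308, panel screws near (239,253) and (337,252), and the holder screws and yellow cap at (490,156). Measuring these now.

```bash
python3 - <<'E'
from h import *
import pickle
np.set_printoptions(precision=4,suppress=True)
im,m=pickle.load(open('w2.pkl','rb'))
g=cv2.cvtColor(im,cv2.COLOR_RGB2GRAY)
print('rows',list(enumerate(g[290:332,270:310].mean(1).round().astype(int),290)))
print('row302',g[302,250:330].tolist())
print('row300',g[300,250:330].tolist())
def blobs(k,a0,a1):
    n,l,s,c=cv2.connectedComponentsWithStats(k);return [(c[i].round(1),s[i].tolist()) for i in range(1,n) if a0<=s[i][4]<=a1]
w=((g>185)*255).astype(np.uint8)
z=np.zeros_like(w);z[120:220,385:455]=w[120:220,385:455];z[240:262,228:350]=w[240:262,228:350]
print(blobs(z,3,80))
k=mask(im,*Y,(440,130,520,190));print('Y',blobs(k,5,999))
print(im[156,475:512].tolist()); print(im[140:175,490].tolist())
E
python3 - <<'E'
import cv2,sys
im=cv2.imread('pics/w2.png')
a=cv2.resize(im[230:330,220:360],(560,400),interpolation=cv2.INTER_NEAREST)
cv2.imwrite('pics/c2.png',a)
E
```

```text
rows [(290, np.int64(145)), (291, np.int64(146)), (292, np.int64(147)), (293, np.int64(147)), (294, np.int64(147)), (295, np.int64(142)), (296, np.int64(123)), (297, np.int64(86)), (298, np.int64(44)), (299, np.int64(19)), (300, np.int64(16)), (301, np.int64(16)), (302, np.int64(15)), (303, np.int64(15)), (304, np.int64(15)), (305, np.int64(15)), (306, np.int64(15)), (307, np.int64(21)), (308, np.int64(40)), (309, np.int64(63)), (310, np.int64(77)), (311, np.int64(78)), (312, np.int64(77)), (313, np.int64(77)), (314, np.int64(77)), (315, np.int64(77)), (316, np.int64(77)), (317, np.int64(77)), (318, np.int64(77)), (319, np.int64(77)), (320, np.int64(78)), (321, np.int64(78)), (322, np.int64(78)), (323, np.int64(78)), (324, np.int64(76)), (325, np.int64(66)), (326, np.int64(51)), (327, np.int64(63)), (328, np.int64(73)), (329, np.int64(74)), (330, np.int64(74)), (331, np.int64(74))]
row302 [81, 80, 79, 80, 78, 79, 80, 77, 71, 46, 20, 17, 13, 14, 15, 15, 17, 14, 16, 17, 15, 15, 15, 15, 14, 14, 15, 16, 17, 16, 17, 16, 14, 13, 15, 14, 15, 14, 15, 15, 18, 19, 16, 17, 17, 15, 16, 16, 13, 1
[... 1243 characters left out ...]
, 151, 129], [151, 145, 147], [150, 144, 149], [149, 143, 147], [151, 145, 149], [151, 145, 150], [150, 144, 150], [148, 142, 146]]
[[153, 147, 151], [155, 148, 152], [153, 146, 151], [153, 146, 152], [153, 147, 151], [153, 143, 130], [176, 152, 85], [216, 183, 70], [231, 201, 75], [232, 202, 75], [233, 204, 77], [233, 203, 76], [232, 203, 76], [233, 204, 76], [233, 205, 77], [233, 204, 76], [234, 206, 77], [234, 205, 77], [235, 206, 77], [234, 205, 76], [235, 206, 77], [235, 208, 78], [235, 208, 78], [236, 208, 78], [235, 207, 77], [232, 203, 76], [211, 177, 64], [143, 118, 42], [107, 88, 33], [147, 122, 43], [152, 125, 46], [151, 128, 64], [151, 136, 110], [151, 143, 144], [150, 144, 149]]
```

View pics/c2.png

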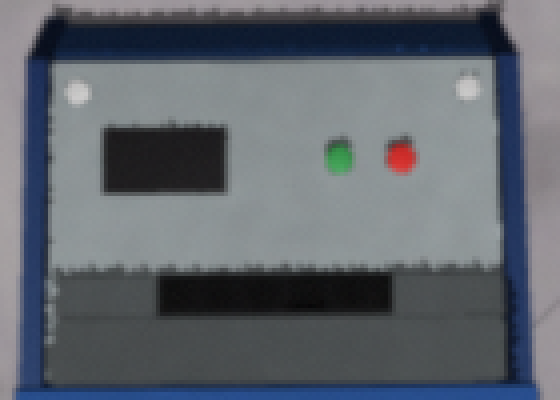

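The crop shows the channel crisply: cols 259.0–317.5, far edge at row 308.4. The near edge is blended with the hood shadow line at ~297.

```bash
python3 - <<'E'
from h import *
import pickle
np.set_printoptions(precision=4,suppress=True)
im,m=pickle.load(open('w2.pkl','rb'))
ms,mt=camera_model('side'),camera_model('top')
b=((im[:,:,0]>190)&(im[:,:,2]<110)&(im[:,:,1]>150)).astype(np.uint8);b[:,:470]=0
c=max(cv2.findContours(b,0,1)[0],key=cv2.contourArea);r=cv2.minAreaRect(c);print('cap',r)
cap=r[0]
print('cap tri',tri(m,cap,ms,(286,274.5)),tri(m,cap,mt,(160.5,238.5)), 'z.130',onz(m,cap,.1303))
H=[onz(m,u,.009) for u in((396.6,205.5),(435.2,205.2),(444.1,137.3),(403.4,137.4))]
print('holder',H,np.mean(H,0))
e=np.array(H)[:,:2];x=(e[0]+e[1]-e[2]-e[3]);x2=(e[1]-e[0]+e[2]-e[3])
# which is long
for v in(x,x2):print(np.linalg.norm(v)/2,np.degrees(np.arctan2(v[1],v[0])))
L,Rr=(239.6,253.3),(337.1,252.1)
A=tri(m,L,ms,(376.9,255.4));Bq=tri(m,Rr,ms,(321.4,262.6));print('scr',A,Bq, tri(m,L,mt,(263.9,287.8)),tri(m,Rr,mt,(237.5,246.1)))
SR=(A[0]+Bq[0])/2
d=Bq[0]-A[0];print('yaw y',np.degrees(np.arctan2(d[1],d[0])))
for yaw in(34.0,):
  y=np.array([np.cos(np.radians(yaw)),np.sin(np.radians(yaw)),0]);h=np.array([y[1],-y[0],0])
  t=np.radians(25);n=np.array([0,0,np.cos(t)])-h*np.sin(t);xx=h*np.cos(t)+np.array([0,0,np.sin(t)])
  for u in((259.,302),(317.5,302),(288.25,308.4),(288.25,297.5),(288.25,326)):
    o,q=ray(m,u);p=o+q*(n@(SR-o))/(n@q);print(u,p,'rel scr x,y',(p-SR)@xx,(p-SR)@y,'angle to n',np.degrees(np.arccos(-q@n)),np.sign((q-n*(q@n))@xx))
E
```

```text
cap ((493.0, 156.5), (19.0, 22.0), 90.0)
cap tri (array([ 0.541 , -0.1299,  0.1275]), np.float64(0.0001655579759837479)) (array([ 0.5394, -0.131 ,  0.1301]), np.float64(0.0006582622828608899)) z.130 [ 0.5394 -0.1307  0.1303]
holder [array([ 0.5613, -0.1994,  0.009 ]), array([ 0.5981, -0.1743,  0.009 ]), array([ 0.5551, -0.1111,  0.009 ]), array([ 0.5184, -0.1358,  0.009 ])] [ 0.5582 -0.1551  0.009 ]
0.07657360877124236 -55.915956081992285
0.044383710696871095 34.137290165811784
scr (array([ 0.4387, -0.3395,  0.0348]), np.float64(0.0006238661413635717)) (array([ 0.5281, -0.2775,  0.0356]), np.float64(0.00042147430109027323)) (array([ 0.4378, -0.3384,  0.0384]), np.float64(0.0018774056543142323)) (array([ 0.5273, -0.2776,  0.0371]), np.float64(0.001378249654993744))
yaw y 34.774847596752714
(259.0, 302) [ 0.484  -0.3662  0.0577] rel scr x,y 0.053183566486209734 -0.031827540562178507 angle to n 9.079043293111754 1.0
(317.5, 302) [ 0.5368 -0.3308  0.0578] rel scr x,y 0.05334065579705928 0.03180364788789958 angle to n 9.475094529219913 1.0
(288.25, 308.4) [ 0.5138 -0.3536  0.0606] rel scr x,y 0.05996586599758533 -3.447433962795038e-05 angle to n 8.780997591451058 1.0
(288.25, 297.5) [ 0.508  -0.3449  0.0557] rel scr x,y 0.04852297183840735 9.31332606948082e-06 angle to n 6.92626730406634 1.0
(288.25, 326) [ 0.5229 -0.3673  0.0683] rel scr x,y 0.07818401086140807 -0.00010418834954761813 angle to n 11.695954343844031 1.0
```

Request:
drive_tool:
  deltas:
    - {"tx": 0.7, "ty": 3, "tz": 0, "twist": -0.2}
    - {"tx": 0.7, "ty": 3, "tz": 0, "twist": 0}
    - {"tx": 0.7, "ty": 3, "tz": 0, "twist": 0}
    - {"tx": 0.7, "ty": 3, "tz": 0, "twist": 0}
    - {"tx": 0.7, "ty": 2.85, "tz": 0, "twist": 0}
    - {"tx": 0, "ty": 0, "tz": 2, "twist": 0}
    - {"tx": 0, "ty": 0, "tz": 2, "twist": 0}
    - {"tx": 0, "ty": 0, "tz": 0, "twist": 0}

```text
time_s: 3.8
tool_pos: [0.5443, -0.139, 0.1762]
tcp_rot: [-1.475, -2.769, 0.002]
contact_force: [-2.0, 0.1, -0.3]
finger_gap: 0.0855
gripper_force: 0.0
```

Request:
drive_tool:
  deltas:
    - {"tx": 0, "ty": 0, "tz": 2, "twist": 0}
    - {"tx": 0, "ty": 0, "tz": 2, "twist": 0}
    - {"tx": 0, "ty": 0, "tz": 2, "twist": 0}
    - {"tx": 0, "ty": 0, "tz": 1.9, "twist": 0}
    - {"tx": 0, "ty": 0, "tz": 0, "twist": 0}

```text
time_s: 4.3
tool_pos: [0.5448, -0.1393, 0.0982]
tcp_rot: [-1.476, -2.77, 0.001]
contact_force: [0.6, 0.4, 0.2]
finger_gap: 0.0853
gripper_force: 0.0
```

```bash
python3 - <<'E'
from h import *
m=camera_model('wrist');im=get_image('wrist');cv2.imwrite('pics/w3.png',im[:,:,::-1])
s=get_state();print(s['tool_pos'])
k=mask(im,(20,90,120),(34,255,255),(200,150,380,420))
n,l,st,c=cv2.connectedComponentsWithStats(k);i=1+np.argmax(st[1:,4]);print(st[i],c[i])
x,y,w,h=st[i][:4]
for r in range(y,y+h,6):
    q=np.where(l[r]==i)[0];print(r,q.min(),q.max())
print(m['cx'])
E
```

```text
[ 0.54564174 -0.13933086  0.09933452]
[ 272  264   41   42 1666] [291.73829532 284.56422569]
264 276 308
270 272 311
276 272 311
282 272 311
288 272 312
294 272 312
300 272 312
285.88967803555045
```

View pics/w3.png

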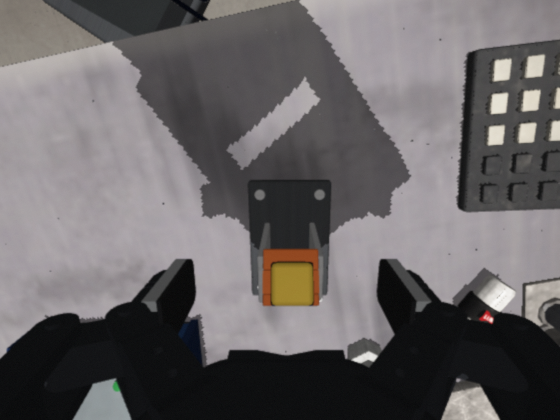

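The cap is centred at (292,285), a bit right of the finger midpoint (285.7), which is about 2 mm in +ty. I'll correct that and close.

Request:
drive_tool:
  deltas:
    - {"tx": 0, "ty": 0.2, "tz": 0, "twist": 0}
    - {"tx": 0, "ty": 0, "tz": 0, "twist": 0}

```text
time_s: 4.55
tool_pos: [0.549, -0.1379, 0.1008]
tcp_rot: [1.474, 2.771, 0.001]
contact_force: [-0.2, -0.2, -0.2]
finger_gap: 0.0852
gripper_force: 0.0
```

Request:
drive_tool:
  deltas:
    - {"tx": 0, "ty": 0, "tz": 0, "twist": 0}
    - {"tx": 0, "ty": 0, "tz": 0, "twist": 0}
    - {"tx": 0, "ty": 0, "tz": 0, "twist": 0}
    - {"tx": 0, "ty": 0, "tz": 0, "twist": 0}
    - {"tx": 0, "ty": 0, "tz": 0, "twist": 0}
    - {"tx": 0, "ty": 0, "tz": 0, "twist": 0}
    - {"tx": 0, "ty": 0, "tz": 0, "twist": 0}
    - {"tx": 0, "ty": 0, "tz": 0, "twist": 0}
  jaw: 0.5

```text
time_s: 5.35
tool_pos: [0.5477, -0.1375, 0.0994]
tcp_rot: [-1.475, -2.774, 0.0]
contact_force: [-2.3, -0.3, 4.6]
finger_gap: 0.0153
gripper_force: 58.4
```

Request:
drive_tool:
  deltas:
    - {"tx": 0.21, "ty": 0, "tz": -0.45, "twist": 0}
    - {"tx": 0.42, "ty": 0, "tz": -0.91, "twist": 0}
    - {"tx": 0.42, "ty": 0, "tz": -0.91, "twist": 0}
    - {"tx": 0.42, "ty": 0, "tz": -0.91, "twist": 0}
    - {"tx": 0, "ty": 0, "tz": 0, "twist": 0}

```text
time_s: 5.85
tool_pos: [0.5392, -0.1245, 0.1327]
tcp_rot: [-1.474, -2.774, -0.0]
contact_force: [-2.9, -0.2, 3.8]
finger_gap: 0.015
gripper_force: 59.6
```

Request:
drive_tool:
  deltas:
    - {"tx": 0.42, "ty": 0, "tz": -0.91, "twist": 0}
    - {"tx": 0.42, "ty": 0, "tz": -0.91, "twist": 0}
    - {"tx": 0.42, "ty": 0, "tz": -0.91, "twist": 0}
    - {"tx": 0.42, "ty": 0, "tz": -0.91, "twist": 0}
    - {"tx": 0.42, "ty": 0, "tz": -0.91, "twist": 0}
    - {"tx": 0.42, "ty": 0, "tz": -0.91, "twist": 0}
    - {"tx": 0.42, "ty": 0, "tz": -0.91, "twist": 0}
    - {"tx": 0, "ty": 0, "tz": 0, "twist": 0}

```text
time_s: 6.65
tool_pos: [0.5237, -0.1006, 0.1963]
tcp_rot: [1.473, 2.772, 0.001]
contact_force: [-0.5, -0.3, -1.0]
finger_gap: 0.0152
gripper_force: 59.1
```

Request:
drive_tool:
  deltas:
    - {"tx": 0.42, "ty": 0, "tz": -0.91, "twist": 0}
    - {"tx": 0.42, "ty": 0, "tz": -0.91, "twist": 0}
    - {"tx": 0.42, "ty": 0, "tz": -0.91, "twist": 0}
    - {"tx": 0.42, "ty": 0, "tz": -0.91, "twist": 0}
    - {"tx": 0.42, "ty": 0, "tz": -0.91, "twist": 0}
    - {"tx": 0.42, "ty": 0, "tz": -0.91, "twist": 0}
    - {"tx": 0.42, "ty": 0, "tz": -0.91, "twist": 0}
    - {"tx": 0, "ty": 0, "tz": 0, "twist": 0}

```text
time_s: 7.45
tool_pos: [0.5072, -0.0762, 0.26]
tcp_rot: [1.473, 2.772, 0.001]
contact_force: [0.3, -0.0, -0.7]
finger_gap: 0.0157
gripper_force: 59.1
```

```bash
python3 - <<'E'
from h import *
ms,mt=camera_model('side'),camera_model('top')
s=get_state();print(s['tool_pos'],s['tcp_rot'],s['finger_gap'])
a=get_image('side');b=get_image('top')
cv2.imwrite('pics/s4.png',a[:,:,::-1]);cv2.imwrite('pics/t4.png',b[:,:,::-1])
x=s['tool_pos'];u=proj(ms,x).astype(int);v=proj(mt,x).astype(int);print(u,v)
cr=lambda i,c:cv2.resize(i[max(c[1]-50,0):max(c[1]-50,0)+150,c[0]-66:c[0]+66][:,:,::-1],(400,450),interpolation=cv2.INTER_CUBIC)
cv2.imwrite('pics/m4.png',np.hstack([cr(a,u),cr(b,v)]))
E
```

```text
[ 0.50724666 -0.07615959  0.26004197] [1.47331578e+00 2.77221455e+00 1.30121776e-03] 0.015689320022740226
[297 228] [106 256]
```

View pics/m4.png

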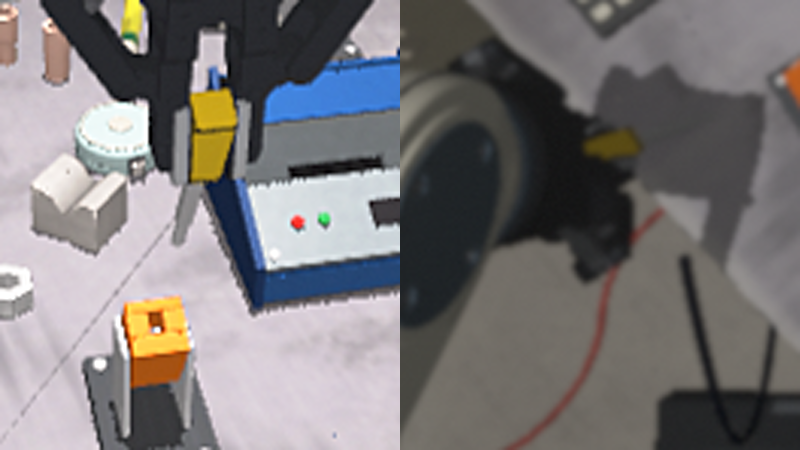

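The probe is held with its tip at side (289.7,258.2), pointing down-right of the gripper. I'll check this against the predicted tip.

```bash
python3 - <<'E'
from h import *
np.set_printoptions(precision=4,suppress=True)
from scipy.spatial.transform import Rotation as Ro
ms=camera_model('side');s=get_state()
R=Ro.from_rotvec(s['tcp_rot']).as_matrix();T=s['tool_pos'];print(R)
tip=np.array([.5294,-.1126,.1776]);print('pred px',proj(ms,tip),'tool',R.T@(tip-T))
o,d=ray(ms,(289.7,258.2))
k=R[:,1]@(T-o)/(R[:,1]@d);p=o+k*d;print('tip on mid plane',p,'tool',R.T@(p-T),'dist to pred',p-tip)
g=T-R[:,2]*.011; v=g-p;print('len',np.linalg.norm(v),'lean deg',np.degrees(np.arctan2(np.dot(v,R[:,0]),v[2])))
# perpendicular miss of pred to ray
w=tip-o;print('miss',np.linalg.norm(w-d*(w@d)))
# F target: tip 15 mm above floor along normal
n=np.array([-.2363,.3503,.9063]);F=np.array([.5123,-.3514,.0527])
for hgt in(.09,.012):
  tt=F+n*hgt; print(hgt,'delta tool cm',R.T@(tt-tip)*100,'TCP goal',T+tt-tip)
print('channel axis err deg', np.degrees(np.arctan2(R[1,1],R[0,1])))
E
```

```text
[[-0.5594  0.8289  0.0006]
 [ 0.8289  0.5594 -0.0001]
 [-0.0005  0.0004 -1.    ]]
pred px [289.9156 257.781 ] tool [-0.0426 -0.0016  0.0812]
tip on mid plane [ 0.5278 -0.1073  0.1816] tool [-0.0373  0.      0.0772] dist to pred [-0.0016  0.0053  0.004 ]
len 0.09573947810533952 lean deg 22.936416208544845
miss 0.0006436000130160811
0.09 delta tool cm [-15.0327 -14.7767   4.3341] TCP goal [ 0.4685 -0.2837  0.2154]
0.012 delta tool cm [-18.3254 -14.7803  11.4047] TCP goal [ 0.4869 -0.311   0.1447]
channel axis err deg 34.01366784334938
```

The prediction agrees to 0.5 px. Moving to above the channel's −y end along the normal.

Request:
drive_tool:
  deltas:
    - {"tx": -2.5, "ty": -2.85, "tz": 0.7, "twist": 0}
    - {"tx": -2.5, "ty": -2.85, "tz": 0.7, "twist": 0}
    - {"tx": -2.5, "ty": -2.85, "tz": 0.7, "twist": 0}
    - {"tx": -2.5, "ty": -2.85, "tz": 0.7, "twist": 0}
    - {"tx": -2.5, "ty": -2.85, "tz": 0.7, "twist": 0}
    - {"tx": -2.5, "ty": -2.85, "tz": 0.8, "twist": 0}
    - {"tx": 0, "ty": 0, "tz": 0, "twist": 0}
    - {"tx": 0, "ty": 0, "tz": 0, "twist": 0}

```text
time_s: 8.35
tool_pos: [0.4482, -0.2969, 0.2146]
tcp_rot: [-1.477, -2.771, -0.001]
contact_force: [0.2, 0.3, -0.2]
finger_gap: 0.0149
gripper_force: 59.1
```

Request:
drive_tool:
  deltas:
    - {"tx": -0.42, "ty": 0, "tz": 0.91, "twist": 0}
    - {"tx": -0.42, "ty": 0, "tz": 0.91, "twist": 0}
    - {"tx": -0.42, "ty": 0, "tz": 0.91, "twist": 0}
    - {"tx": -0.42, "ty": 0, "tz": 0.91, "twist": 0}
    - {"tx": -0.42, "ty": 0, "tz": 0.91, "twist": 0}
    - {"tx": -0.42, "ty": 0, "tz": 0.91, "twist": 0}
    - {"tx": -0.42, "ty": 0, "tz": 0.91, "twist": 0}
    - {"tx": 0, "ty": 0, "tz": 0, "twist": 0}

```text
time_s: 9.15
tool_pos: [0.465, -0.3208, 0.1503]
tcp_rot: [-1.474, -2.772, -0.0]
contact_force: [-0.4, -0.4, -0.4]
finger_gap: 0.0147
gripper_force: 59.1
```

```bash
python3 - <<'E'
from h import *
from scipy.spatial.transform import Rotation as Ro
np.set_printoptions(precision=4,suppress=True)
ms=camera_model('side');mw=camera_model('wrist')
s=get_state();a=get_image('side');b=get_image('wrist')
cv2.imwrite('pics/s5.png',a[:,:,::-1])
R=Ro.from_rotvec(s['tcp_rot']).as_matrix();T=s['tool_pos'];tip=T+R@np.array([-.0426,-.0016,.0812])
n=np.array([-.2363,.3503,.9063]);F=np.array([.5123,-.3514,.0527])
print(T,'tip',tip,'panel z',(tip-F)@n,'x',(tip-F)@np.array([.5592*.9063,-.829*.9063,.4226]),'y',(tip-F)@R[:,1],'px',proj(ms,tip),proj(mw,tip))
u=proj(ms,tip).astype(int);v=proj(mw,tip).astype(int)
cr=lambda i,c:cv2.resize(i[c[1]-50:c[1]+50,c[0]-40:c[0]+40][:,:,::-1],(400,500),interpolation=cv2.INTER_CUBIC)
v[1]=min(v[1],369)
cv2.imwrite('pics/m5.png',np.hstack([cr(a,u),cr(b,v)]));print(u,v)
E
```

```text
[ 0.465  -0.3208  0.1503] tip [ 0.4874 -0.3569  0.0691] panel z 0.018775888063089018 x -0.0015642608272166411 y -0.023766894161030894 px [355.8707 229.4375] [285.5927 272.0716]
[355 229] [285 272]
```

View pics/m5.png

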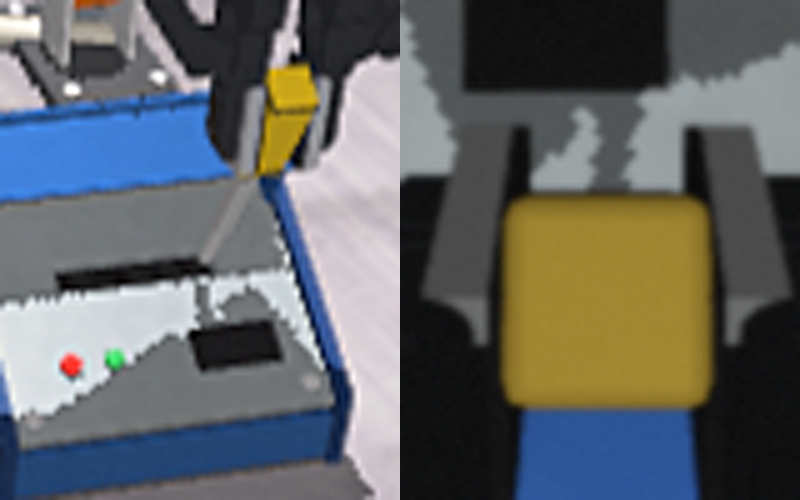

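The side crop shows the tip at about (355.6,232), close to the channel's right end at (357.4,232). That is slightly lower than predicted, so I'll measure it precisely.

```bash
python3 - <<'E'
from h import *
a=cv2.imread('pics/s5.png');s0=cv2.imread('pics/side0.png')
g=cv2.cvtColor(a,cv2.COLOR_BGR2GRAY);g0=cv2.cvtColor(s0,cv2.COLOR_BGR2GRAY)
print('cols 346..366');
for r in range(218,242): print(r,g[r,346:366].tolist(),'|',g0[r,350:360].tolist())
ms=camera_model('side')
n=np.array([-.2363,.3503,.9063]);F=np.array([.5123,-.3514,.0527]);y=np.array([.829,.559,0]);x=np.cross(y,n)
for yy in(-.032,.032):
  for xx in(-.0055,.0055): print(yy,xx,proj(ms,F+n*.006+x*xx+y*yy).round(1))
tip=np.array([.4874,-.3569,.0691]);print([proj(ms,tip+n*k).round(1).tolist() for k in(0,.003,.02)])
E
```

```text
cols 346..366
218 [117, 118, 118, 117, 116, 116, 115, 116, 116, 116, 116, 117, 117, 117, 114, 123, 140, 135, 132, 120] | [107, 107, 105, 106, 106, 107, 108, 109, 108, 108]
219 [115, 117, 117, 117, 116, 116, 115, 117, 116, 116, 116, 118, 117, 116, 117, 133, 136, 135, 122, 118] | [107, 107, 107, 106, 107, 107, 107, 108, 108, 107]
220 [116, 117, 117, 117, 116, 115, 116, 116, 116, 116, 117, 116, 115, 115, 123, 139, 135, 130, 110, 116] | [106, 106, 106, 106, 108, 107, 108, 109, 107, 107]
221 [117, 117, 117, 115, 114, 114, 116, 116, 116, 117, 118, 117, 115, 117, 135, 138, 134, 120, 114, 115] | [104, 105, 107, 107, 106, 108, 107, 108, 108, 107]
222 [117, 116, 115, 116, 113, 115, 115, 116, 116, 116, 116, 116, 115, 123, 139, 135, 129, 109, 114, 115] | [103, 106, 107, 107, 106, 106, 107, 108, 107, 105]
223 [117, 117, 115, 116, 114, 114, 116, 117, 116, 116, 116, 114, 117, 135, 136, 133, 120, 114, 115, 116] | [105, 105, 107, 107, 107, 106, 106, 106, 107, 107]
224 [117, 116, 116, 114, 115, 117, 117, 117, 116, 116, 115, 116, 122, 140, 135, 129, 111, 115, 117, 114] | [106, 107, 107, 108, 108, 106, 
[... 2067 characters left out ...]
107, 112, 113] | [195, 195, 195, 197, 195, 194, 193, 194, 197, 197]
239 [213, 211, 210, 210, 209, 211, 216, 208, 97, 104, 135, 222, 182, 176, 103, 109, 113, 114, 116, 117] | [194, 194, 195, 198, 196, 195, 193, 193, 196, 197]
240 [211, 209, 208, 208, 207, 211, 215, 214, 156, 102, 124, 185, 152, 98, 110, 116, 115, 118, 117, 117] | [193, 194, 194, 195, 195, 193, 193, 194, 196, 196]
241 [211, 209, 206, 207, 207, 209, 213, 216, 176, 105, 105, 138, 231, 162, 111, 117, 119, 119, 120, 119] | [191, 193, 194, 194, 195, 194, 194, 195, 197, 197]
-0.032 -0.0055 [358.8 233.9]
-0.032 0.0055 [357.4 228.9]
0.032 -0.0055 [326.9 237.6]
0.032 0.0055 [325.6 232.5]
[[355.9, 229.4], [356.2, 228.7], [358.5, 224.4]]
```

Request:
drive_tool:
  deltas:
    - {"tx": -0.27, "ty": 0, "tz": -0.13, "twist": 0}
    - {"tx": -0.13, "ty": 0, "tz": 0.27, "twist": 0}
    - {"tx": -0.13, "ty": 0, "tz": 0.27, "twist": 0}
    - {"tx": -0.13, "ty": 0, "tz": 0.27, "twist": 0}
    - {"tx": 0, "ty": 0, "tz": 0, "twist": 0}

```text
time_s: 9.75
tool_pos: [0.4689, -0.3263, 0.1446]
tcp_rot: [-1.475, -2.773, -0.0]
contact_force: [-1.1, -0.3, -0.4]
finger_gap: 0.0155
gripper_force: 59.1
```

Request:
drive_tool:
  deltas:
    - {"tx": -0.042, "ty": 0, "tz": 0.091, "twist": 0}
    - {"tx": -0.042, "ty": 0, "tz": 0.091, "twist": 0}
    - {"tx": 0, "ty": 0, "tz": 0, "twist": 0}

```text
time_s: 10.05
tool_pos: [0.4695, -0.327, 0.1431]
tcp_rot: [-1.475, -2.774, -0.0]
contact_force: [0.1, 0.8, -1.2]
finger_gap: 0.0149
gripper_force: 59.1
```

Request:
drive_tool:
  deltas:
    - {"tx": -0.042, "ty": 0, "tz": 0.091, "twist": 0}
    - {"tx": -0.042, "ty": 0, "tz": 0.091, "twist": 0}
    - {"tx": 0, "ty": 0, "tz": 0, "twist": 0}

```text
time_s: 10.35
tool_pos: [0.4699, -0.3277, 0.1413]
tcp_rot: [-1.475, -2.774, -0.0]
contact_force: [-0.6, 0.5, -0.1]
finger_gap: 0.0153
gripper_force: 59.1
```

Request:
drive_tool:
  deltas:
    - {"tx": -0.042, "ty": 0, "tz": 0.091, "twist": 0}
    - {"tx": -0.042, "ty": 0, "tz": 0.091, "twist": 0}
    - {"tx": 0, "ty": 0, "tz": 0, "twist": 0}

```text
time_s: 10.65
tool_pos: [0.4704, -0.3284, 0.1394]
tcp_rot: [-1.475, -2.774, -0.0]
contact_force: [-0.6, 0.5, -0.8]
finger_gap: 0.0153
gripper_force: 59.1
```

Request:
drive_tool:
  deltas:
    - {"tx": -0.042, "ty": 0, "tz": 0.091, "twist": 0}
    - {"tx": 0, "ty": 0, "tz": 0, "twist": 0}
    - {"tx": 0, "ty": 0, "tz": 0, "twist": 0}

```text
time_s: 10.95
tool_pos: [0.4707, -0.3287, 0.1386]
tcp_rot: [-1.475, -2.774, 0.0]
contact_force: [0.3, 0.0, -0.2]
finger_gap: 0.0151
gripper_force: 59.1
```

Request:
drive_tool:
  deltas:
    - {"tx": -0.042, "ty": 0, "tz": 0.091, "twist": 0}
    - {"tx": 0, "ty": 0, "tz": 0, "twist": 0}
    - {"tx": 0, "ty": 0, "tz": 0, "twist": 0}

```text
time_s: 11.25
tool_pos: [0.4709, -0.3291, 0.1377]
tcp_rot: [-1.475, -2.774, -0.0]
contact_force: [-0.6, 0.5, -0.1]
finger_gap: 0.0153
gripper_force: 59.1
```

Request:
drive_tool:
  deltas:
    - {"tx": -0.042, "ty": 0, "tz": 0.091, "twist": 0}
    - {"tx": 0, "ty": 0, "tz": 0, "twist": 0}
    - {"tx": 0, "ty": 0, "tz": 0, "twist": 0}

```text
time_s: 11.55
tool_pos: [0.4711, -0.3293, 0.1371]
tcp_rot: [-1.475, -2.774, -0.0]
contact_force: [-1.6, 2.3, 4.4]
finger_gap: 0.0148
gripper_force: 60.0
```

Request:
drive_tool:
  deltas:
    - {"tx": -0.042, "ty": 0, "tz": 0.091, "twist": 0}
    - {"tx": 0, "ty": 0, "tz": 0, "twist": 0}
    - {"tx": 0, "ty": 0, "tz": 0, "twist": 0}

```text
time_s: 11.85
tool_pos: [0.4713, -0.3295, 0.1368]
tcp_rot: [-1.475, -2.774, -0.0]
contact_force: [-4.6, 3.9, 11.2]
finger_gap: 0.015
gripper_force: 61.1
```

Request:
drive_tool:
  deltas:
    - {"tx": -0.042, "ty": 0, "tz": 0.091, "twist": 0}
    - {"tx": 0, "ty": 0, "tz": 0, "twist": 0}
    - {"tx": 0, "ty": 0, "tz": 0, "twist": 0}

```text
time_s: 12.15
tool_pos: [0.4714, -0.3296, 0.1366]
tcp_rot: [-1.475, -2.773, -0.001]
contact_force: [-5.6, 6.6, 19.1]
finger_gap: 0.0154
gripper_force: 62.0
```

Contact is at the expected floor height, along the normal. I'll ease off to ~7 N and slide +y.

Request:
drive_tool:
  deltas:
    - {"tx": 0.063, "ty": 0, "tz": -0.136, "twist": 0}
    - {"tx": 0, "ty": 0.15, "tz": 0, "twist": 0}
    - {"tx": 0, "ty": 0.15, "tz": 0, "twist": 0}
    - {"tx": 0, "ty": 0, "tz": 0, "twist": 0}

```text
time_s: 12.55
tool_pos: [0.4729, -0.328, 0.1368]
tcp_rot: [-1.474, -2.773, 0.001]
contact_force: [-6.4, 1.6, 10.4]
finger_gap: 0.0154
gripper_force: 60.8
```

Request:
drive_tool:
  deltas:
    - {"tx": 0, "ty": 0.15, "tz": 0, "twist": 0}
    - {"tx": 0, "ty": 0.15, "tz": 0, "twist": 0}
    - {"tx": 0, "ty": 0, "tz": 0, "twist": 0}

```text
time_s: 12.85
tool_pos: [0.4752, -0.3263, 0.1367]
tcp_rot: [-1.474, -2.772, 0.001]
contact_force: [-5.5, 2.3, 10.2]
finger_gap: 0.015
gripper_force: 60.7
```

Request:
drive_tool:
  deltas:
    - {"tx": 0, "ty": 0.15, "tz": 0, "twist": 0}
    - {"tx": 0, "ty": 0.15, "tz": 0, "twist": 0}
    - {"tx": 0, "ty": 0, "tz": 0, "twist": 0}

```text
time_s: 13.15
tool_pos: [0.4775, -0.3245, 0.1366]
tcp_rot: [-1.474, -2.772, 0.001]
contact_force: [-6.2, 2.5, 10.4]
finger_gap: 0.0155
gripper_force: 60.8
```

Request:
drive_tool:
  deltas:
    - {"tx": 0, "ty": 0.15, "tz": 0, "twist": 0}
    - {"tx": 0, "ty": 0.15, "tz": 0, "twist": 0}
    - {"tx": 0, "ty": 0, "tz": 0, "twist": 0}

```text
time_s: 13.45
tool_pos: [0.4799, -0.3229, 0.1366]
tcp_rot: [-1.474, -2.772, 0.001]
contact_force: [-5.9, 1.5, 9.4]
finger_gap: 0.015
gripper_force: 60.8
```

Request:
drive_tool:
  deltas:
    - {"tx": 0, "ty": 0.15, "tz": 0, "twist": 0}
    - {"tx": 0, "ty": 0.15, "tz": 0, "twist": 0}
    - {"tx": 0, "ty": 0, "tz": 0, "twist": 0}

```text
time_s: 13.75
tool_pos: [0.4825, -0.3211, 0.1366]
tcp_rot: [-1.474, -2.772, 0.001]
contact_force: [-5.9, 2.0, 10.2]
finger_gap: 0.0152
gripper_force: 60.7
```

Request:
drive_tool:
  deltas:
    - {"tx": 0, "ty": 0.15, "tz": 0, "twist": 0}
    - {"tx": 0, "ty": 0.15, "tz": 0, "twist": 0}
    - {"tx": 0, "ty": 0, "tz": 0, "twist": 0}

```text
time_s: 14.05
tool_pos: [0.4849, -0.3194, 0.1366]
tcp_rot: [-1.474, -2.771, 0.001]
contact_force: [-5.7, 2.5, 10.2]
finger_gap: 0.0155
gripper_force: 60.8
```

Request:
drive_tool:
  deltas:
    - {"tx": 0, "ty": 0.15, "tz": 0, "twist": 0}
    - {"tx": 0, "ty": 0.15, "tz": 0, "twist": 0}
    - {"tx": 0, "ty": 0, "tz": 0, "twist": 0}

```text
time_s: 14.35
tool_pos: [0.4873, -0.3177, 0.1366]
tcp_rot: [-1.474, -2.771, 0.001]
contact_force: [-7.1, 1.5, 9.9]
finger_gap: 0.0152
gripper_force: 60.8
```

Request:
drive_tool:
  deltas:
    - {"tx": 0, "ty": 0.15, "tz": 0, "twist": 0}
    - {"tx": 0, "ty": 0.15, "tz": 0, "twist": 0}
    - {"tx": 0, "ty": 0, "tz": 0, "twist": 0}

```text
time_s: 14.65
tool_pos: [0.4897, -0.316, 0.1366]
tcp_rot: [-1.474, -2.771, 0.001]
contact_force: [-6.6, 3.0, 9.9]
finger_gap: 0.0152
gripper_force: 60.9
```

Request:
drive_tool:
  deltas:
    - {"tx": 0, "ty": 0.15, "tz": 0, "twist": 0}
    - {"tx": 0, "ty": 0.15, "tz": 0, "twist": 0}
    - {"tx": 0, "ty": 0, "tz": 0, "twist": 0}

```text
time_s: 14.95
tool_pos: [0.4921, -0.3144, 0.1366]
tcp_rot: [-1.473, -2.771, 0.001]
contact_force: [-6.4, 1.8, 10.0]
finger_gap: 0.0153
gripper_force: 60.9
```

Request:
drive_tool:
  deltas:
    - {"tx": 0, "ty": 0.15, "tz": 0, "twist": 0}
    - {"tx": 0, "ty": 0.15, "tz": 0, "twist": 0}
    - {"tx": 0, "ty": 0, "tz": 0, "twist": 0}

```text
time_s: 15.25
tool_pos: [0.4964, -0.3129, 0.1361]
tcp_rot: [1.474, 2.774, -0.0]
contact_force: [-1.2, 0.3, -2.2]
finger_gap: 0.0156
gripper_force: 59.3
```

Request:
drive_tool:
  deltas:
    - {"tx": 0, "ty": 0.15, "tz": 0, "twist": 0}
    - {"tx": 0, "ty": 0.15, "tz": 0, "twist": 0}
    - {"tx": 0, "ty": 0, "tz": 0, "twist": 0}

```text
time_s: 15.55
tool_pos: [0.4988, -0.3111, 0.1362]
tcp_rot: [1.475, 2.774, 0.0]
contact_force: [0.3, 0.6, -1.2]
finger_gap: 0.0154
gripper_force: 59.3
```

The tip dropped into the hole: the force vanished at y ≈ +5. Now I'll press in along the normal.

Request:
drive_tool:
  deltas:
    - {"tx": -0.042, "ty": 0, "tz": 0.091, "twist": 0}
    - {"tx": -0.042, "ty": 0, "tz": 0.091, "twist": 0}
    - {"tx": 0, "ty": 0, "tz": 0, "twist": 0}

```text
time_s: 15.85
tool_pos: [0.499, -0.3119, 0.1344]
tcp_rot: [-1.475, -2.774, -0.0]
contact_force: [0.1, 0.7, -0.8]
finger_gap: 0.0153
gripper_force: 59.3
```

Request:
drive_tool:
  deltas:
    - {"tx": -0.042, "ty": 0, "tz": 0.091, "twist": 0}
    - {"tx": -0.042, "ty": 0, "tz": 0.091, "twist": 0}
    - {"tx": 0, "ty": 0, "tz": 0, "twist": 0}

```text
time_s: 16.15
tool_pos: [0.4995, -0.3126, 0.1326]
tcp_rot: [-1.475, -2.774, 0.0]
contact_force: [0.5, 0.5, -1.0]
finger_gap: 0.0151
gripper_force: 59.3
```

Request:
drive_tool:
  deltas:
    - {"tx": -0.042, "ty": 0, "tz": 0.091, "twist": 0}
    - {"tx": -0.042, "ty": 0, "tz": 0.091, "twist": 0}
    - {"tx": 0, "ty": 0, "tz": 0, "twist": 0}

```text
time_s: 16.45
tool_pos: [0.5, -0.3132, 0.1308]
tcp_rot: [-1.475, -2.774, -0.0]
contact_force: [-0.9, 0.3, -0.8]
finger_gap: 0.015
gripper_force: 59.3
```

Request:
drive_tool:
  deltas:
    - {"tx": -0.042, "ty": 0, "tz": 0.091, "twist": 0}
    - {"tx": -0.042, "ty": 0, "tz": 0.091, "twist": 0}
    - {"tx": -0.042, "ty": 0, "tz": 0.091, "twist": 0}
    - {"tx": 0, "ty": 0, "tz": 0, "twist": 0}

```text
time_s: 16.85
tool_pos: [0.5007, -0.3143, 0.1282]
tcp_rot: [-1.475, -2.774, -0.0]
contact_force: [-0.4, 0.2, 2.2]
finger_gap: 0.0152
gripper_force: 59.4
```

Request:
drive_tool:
  deltas:
    - {"tx": -0.042, "ty": 0, "tz": 0.091, "twist": 0}
    - {"tx": -0.042, "ty": 0, "tz": 0.091, "twist": 0}
    - {"tx": -0.042, "ty": 0, "tz": 0.091, "twist": 0}
    - {"tx": 0, "ty": 0, "tz": 0, "twist": 0}

```text
time_s: 17.25
tool_pos: [0.5015, -0.3154, 0.1253]
tcp_rot: [-1.475, -2.774, -0.0]
contact_force: [-0.4, 0.6, 2.6]
finger_gap: 0.0151
gripper_force: 59.4
```

Request:
drive_tool:
  deltas:
    - {"tx": -0.042, "ty": 0, "tz": 0.091, "twist": 0}
    - {"tx": -0.042, "ty": 0, "tz": 0.091, "twist": 0}
    - {"tx": 0, "ty": 0, "tz": 0, "twist": 0}
    - {"tx": 0, "ty": 0, "tz": 0, "twist": 0}

```text
time_s: 17.65
tool_pos: [0.5019, -0.3158, 0.1242]
tcp_rot: [-1.475, -2.774, -0.0]
contact_force: [-2.5, 5.0, 9.0]
finger_gap: 0.0152
gripper_force: 60.7
```

Request:
drive_tool:
  deltas:
    - {"tx": -0.042, "ty": 0, "tz": 0.091, "twist": 0}
    - {"tx": 0, "ty": 0, "tz": 0, "twist": 0}
    - {"tx": 0, "ty": 0, "tz": 0, "twist": 0}
    - {"tx": 0, "ty": 0, "tz": 0, "twist": 0}

```text
time_s: 18.05
tool_pos: [0.502, -0.3159, 0.124]
tcp_rot: [-1.475, -2.773, -0.001]
contact_force: [-4.7, 5.5, 15.0]
finger_gap: 0.0149
gripper_force: 61.6
```

Request:
drive_tool:
  deltas:
    - {"tx": 0.21, "ty": 0, "tz": -0.45, "twist": 0}
    - {"tx": 0.42, "ty": 0, "tz": -0.91, "twist": 0}
    - {"tx": 0.42, "ty": 0, "tz": -0.91, "twist": 0}
    - {"tx": 0.42, "ty": 0, "tz": -0.91, "twist": 0}
    - {"tx": 0.42, "ty": 0, "tz": -0.91, "twist": 0}
    - {"tx": 0.84, "ty": 0, "tz": -1.82, "twist": 0}
    - {"tx": 0.84, "ty": 0, "tz": -1.82, "twist": 0}
    - {"tx": 0.84, "ty": 0, "tz": -1.82, "twist": 0}

```text
time_s: 18.85
tool_pos: [0.4771, -0.2794, 0.2194]
tcp_rot: [1.475, 2.774, -0.0]
contact_force: [0.3, -0.1, 0.7]
finger_gap: 0.0153
gripper_force: 59.3
```

```bash
python3 - <<'E'
from h import *
mt=camera_model('top');t=cv2.imread('pics/top0.png')
for p in((.42,-.56),(.35,-.46),(.38,-.60),(.31,-.50),(.40,-.40)):
  print(p,proj(mt,np.array([*p,0])).round(0))
a=get_image('top')
cv2.imwrite('pics/t6.png',a[:,:,::-1]);print(get_state()['tool_pos'])
E
```

```text
(0.42, -0.56) [360. 295.]
(0.35, -0.46) [316. 326.]
(0.38, -0.6) [377. 313.]
(0.31, -0.5) [333. 344.]
(0.4, -0.4) [290. 303.]
[ 0.47770774 -0.27920188  0.22218458]
```

View pics/t6.png

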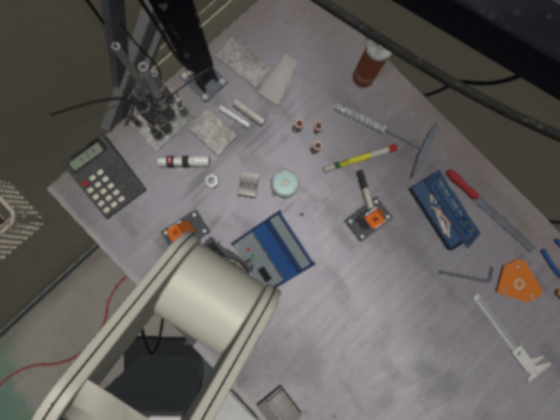

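The plunger is at its stop (14 mm depth). The top view shows free bench around (340,310), so I'll lay the probe there, at about (0.42,−0.56).

Request:
drive_tool:
  deltas:
    - {"tx": 0, "ty": -3.4, "tz": 0, "twist": 0}
    - {"tx": 0, "ty": -3.4, "tz": 0, "twist": 0}
    - {"tx": 0, "ty": -3.4, "tz": 0, "twist": 0}
    - {"tx": 0, "ty": -3.4, "tz": 0, "twist": 0}
    - {"tx": 0, "ty": -3.4, "tz": 0, "twist": 0}
    - {"tx": 0, "ty": -3.4, "tz": 0, "twist": 0}
    - {"tx": -3, "ty": 0, "tz": 0, "twist": 0}
    - {"tx": -3, "ty": 0, "tz": 0, "twist": 0}

```text
time_s: 19.7
tool_pos: [0.341, -0.4447, 0.2185]
tcp_rot: [1.478, 2.772, -0.0]
contact_force: [0.2, -1.1, -1.1]
finger_gap: 0.0155
gripper_force: 59.2
```

Request:
drive_tool:
  deltas:
    - {"tx": -3, "ty": 0, "tz": 0, "twist": 0}
    - {"tx": -3, "ty": 0, "tz": 0, "twist": 0}
    - {"tx": -3, "ty": 0, "tz": 0, "twist": 0}
    - {"tx": 0, "ty": 0, "tz": 3, "twist": 0}
    - {"tx": 0, "ty": 0, "tz": 3, "twist": 0}
    - {"tx": 0, "ty": 0, "tz": 3, "twist": 0}
    - {"tx": 0, "ty": 0, "tz": 2.5, "twist": 0}
    - {"tx": 0, "ty": 0, "tz": 0, "twist": 0}

```text
time_s: 20.5
tool_pos: [0.3906, -0.516, 0.0993]
tcp_rot: [-1.472, -2.768, -0.005]
contact_force: [-0.6, 0.8, -0.8]
finger_gap: 0.0149
gripper_force: 59.1
```

Request:
drive_tool:
  deltas:
    - {"tx": 0, "ty": 0, "tz": 0.7, "twist": 0}
    - {"tx": 0, "ty": 0, "tz": 0.7, "twist": 0}
    - {"tx": 0, "ty": 0, "tz": 0, "twist": 0}
    - {"tx": 0, "ty": 0, "tz": 0, "twist": 0}

```text
time_s: 20.9
tool_pos: [0.3925, -0.5186, 0.09]
tcp_rot: [1.474, 2.773, -0.001]
contact_force: [0.1, -0.2, -1.2]
finger_gap: 0.0153
gripper_force: 59.1
```

Request:
drive_tool:
  deltas:
    - {"tx": 0, "ty": 0, "tz": 0.4, "twist": 0}
    - {"tx": 0, "ty": 0, "tz": 0.4, "twist": 0}
    - {"tx": 0, "ty": 0, "tz": 0.1, "twist": 0}
    - {"tx": 0, "ty": 0, "tz": 0, "twist": 0}

```text
time_s: 21.3
tool_pos: [0.3926, -0.5187, 0.0817]
tcp_rot: [1.474, 2.773, -0.001]
contact_force: [-3.0, 3.2, 10.1]
finger_gap: 0.0152
gripper_force: 60.9
```

Request:
drive_tool:
  deltas:
    - {"tx": 0.5, "ty": 0, "tz": 0.35, "twist": 0}
    - {"tx": 0.5, "ty": 0, "tz": 0.3, "twist": 0}
    - {"tx": 0, "ty": 0, "tz": 0, "twist": 0}

```text
time_s: 21.6
tool_pos: [0.3869, -0.5108, 0.0758]
tcp_rot: [1.474, 2.772, -0.003]
contact_force: [-2.8, 2.2, 15.1]
finger_gap: 0.0153
gripper_force: 60.3
```

Request:
drive_tool:
  deltas:
    - {"tx": 0.5, "ty": 0, "tz": 0.35, "twist": 0}
    - {"tx": 0.5, "ty": 0, "tz": 0.38, "twist": 0}
    - {"tx": 0.5, "ty": 0, "tz": 0.42, "twist": 0}
    - {"tx": 0, "ty": 0, "tz": 0, "twist": 0}

```text
time_s: 22.0
tool_pos: [0.3781, -0.4977, 0.0633]
tcp_rot: [1.475, 2.773, -0.001]
contact_force: [-3.3, 4.0, 10.5]
finger_gap: 0.0151
gripper_force: 58.6
```

Request:
drive_tool:
  deltas:
    - {"tx": 0.5, "ty": 0, "tz": 0.48, "twist": 0}
    - {"tx": 0.45, "ty": 0, "tz": 0.5, "twist": 0}
    - {"tx": 0.4, "ty": 0, "tz": 0.5, "twist": 0}
    - {"tx": 0, "ty": 0, "tz": 0, "twist": 0}

```text
time_s: 22.4
tool_pos: [0.3707, -0.4866, 0.0479]
tcp_rot: [1.474, 2.773, -0.001]
contact_force: [-1.6, 1.3, 6.4]
finger_gap: 0.015
gripper_force: 58.7
```

```bash
python3 - <<'E'
from h import *
s=get_state();ms=camera_model('side');T=s['tool_pos'];print(T,s['contact_force'])
a=get_image('side');b=get_image('wrist')
u=proj(ms,T+np.array([.02,-.03,0])).astype(int);print(u)
x0=min(max(u[0]-70,0),420);y0=min(max(u[1]-75,0),270)
cv2.imwrite('pics/m7.png',np.hstack([cv2.resize(a[y0:y0+150,x0:x0+140],(400,428)),cv2.resize(b[130:420,145:416],(400,428))])[:,:,::-1])
E
```

```text
[ 0.3707298  -0.48657008  0.04789033] [-1.56251343  1.33493517  6.39281302]
[417 206]
```

View pics/m7.png

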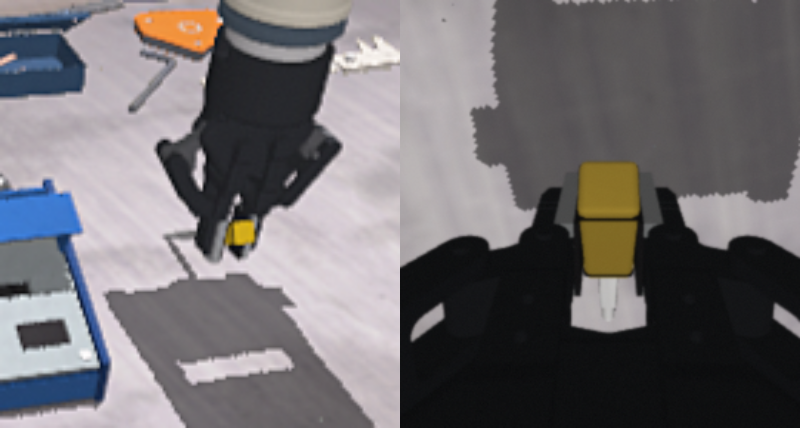

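The probe is pivoting in the grip as intended, now ~55° from vertical. Continuing down.

Request:
drive_tool:
  deltas:
    - {"tx": 0.4, "ty": 0, "tz": 0.55, "twist": 0}
    - {"tx": 0.35, "ty": 0, "tz": 0.55, "twist": 0}
    - {"tx": 0.28, "ty": 0, "tz": 0.55, "twist": 0}
    - {"tx": 0.2, "ty": 0, "tz": 0.55, "twist": 0}
    - {"tx": 0.15, "ty": 0, "tz": 0.5, "twist": 0}
    - {"tx": 0, "ty": 0, "tz": 0, "twist": 0}

```text
time_s: 23.1
tool_pos: [0.363, -0.475, 0.0205]
tcp_rot: [1.475, 2.773, -0.0]
contact_force: [-2.1, 0.2, 4.1]
finger_gap: 0.0152
gripper_force: 58.4
```

Request:
drive_tool:
  deltas:
    - {"tx": 0.05, "ty": 0, "tz": 0.3, "twist": 0}
    - {"tx": 0.05, "ty": 0, "tz": 0.2, "twist": 0}
    - {"tx": 0, "ty": 0, "tz": 0, "twist": 0}

```text
time_s: 23.4
tool_pos: [0.3627, -0.4743, 0.0159]
tcp_rot: [1.475, 2.773, -0.001]
contact_force: [-1.4, 1.2, 6.0]
finger_gap: 0.0149
gripper_force: 58.4
```

Request:
drive_tool:
  deltas:
    - {"tx": 0, "ty": 0, "tz": 0, "twist": 0}
    - {"tx": 0, "ty": 0, "tz": 0, "twist": 0}
    - {"tx": 0, "ty": 0, "tz": 0, "twist": 0}
    - {"tx": 0, "ty": 0, "tz": 0, "twist": 0}
    - {"tx": 0, "ty": 0, "tz": 0, "twist": 0}
    - {"tx": 0, "ty": 0, "tz": 0, "twist": 0}
    - {"tx": 0, "ty": 0, "tz": 0, "twist": 0}
    - {"tx": 0, "ty": 0, "tz": 0, "twist": 0}
  jaw: 6

```text
time_s: 24.2
tool_pos: [0.3624, -0.4741, 0.0154]
tcp_rot: [-1.475, -2.774, -0.0]
contact_force: [-0.3, -0.2, -0.1]
finger_gap: 0.0601
gripper_force: 0.0
```

Request:
drive_tool:
  deltas:
    - {"tx": 0, "ty": 0, "tz": -2, "twist": 0}
    - {"tx": 0, "ty": 0, "tz": -3, "twist": 0}
    - {"tx": 0, "ty": 0, "tz": -3, "twist": 0}
    - {"tx": 0, "ty": 0, "tz": -3, "twist": 0}
    - {"tx": 0, "ty": 0, "tz": -3, "twist": 0}
    - {"tx": 0, "ty": 0, "tz": 0, "twist": 0}
    - {"tx": 0, "ty": 0, "tz": 0, "twist": 0}

```text
time_s: 24.9
tool_pos: [0.3626, -0.4743, 0.1561]
tcp_rot: [1.474, 2.773, -0.001]
contact_force: [-1.3, -0.3, -0.4]
finger_gap: 0.0603
gripper_force: 0.0
```

```bash
python3 - <<'E'
from h import *
np.set_printoptions(precision=4,suppress=True)
m=camera_model('wrist');b=get_image('wrist');ms=camera_model('side');a=get_image('side')
s=get_state();print(s['tool_pos'],s['contact_force'],s['finger_gap'],s['time_s'])
cv2.imwrite('pics/w8.png',b[:,:,::-1]);cv2.imwrite('pics/s8.png',a[:,:,::-1])
for n,i,mm,bx in(('w',b,m,(150,100,420,420)),('s',a,ms,(370,120,500,300))):
  k=mask(i,(20,100,60),(34,255,255),bx);c=max(cv2.findContours(k,0,1)[0],key=cv2.contourArea);r=cv2.minAreaRect(c)
  print(n,r,[onz(mm,p,.016)[:2] for p in cv2.boxPoints(r)],onz(mm,r[0],.016))
E
```

```text
[ 0.362  -0.4734  0.1544] [ 0.1966  0.4551 -0.2101] 0.06012923352884043 25.0
w ((285.5, 199.0), (46.0, 17.0), 90.0) [array([ 0.3427, -0.4613]), array([ 0.3554, -0.4528]), array([ 0.3799, -0.4887]), array([ 0.3667, -0.4976])] [ 0.3609 -0.4747  0.016 ]
s ((425.31707763671875, 237.14633178710938), (23.42606544494629, 9.995121002197266), 51.34019470214844) [array([ 0.3856, -0.4715]), array([ 0.3735, -0.5007]), array([ 0.3375, -0.4488]), array([ 0.3497, -0.4221])] [ 0.3612 -0.4599  0.016 ]
```

The handle measures ~16 mm wide on the bench. Its length reads short (44 mm), so I'll check the profile numerically before handing in.

```bash
python3 - <<'E'
from h import *
b=get_image('wrist');m=camera_model('wrist')
print([(r,b[r,285].tolist()) for r in range(160,330,4)])
for z in(.016,.008):
  for r in(176,222,):print(z,r,onz(m,(285.5,r),z).round(4))
E
```

```text
[(160, [84, 80, 82]), (164, [82, 80, 80]), (168, [84, 82, 82]), (172, [116, 94, 32]), (176, [49, 41, 20]), (180, [142, 117, 41]), (184, [143, 117, 41]), (188, [144, 118, 42]), (192, [143, 117, 41]), (196, [144, 118, 42]), (200, [142, 117, 41]), (204, [142, 117, 41]), (208, [142, 118, 41]), (212, [142, 117, 41]), (216, [142, 116, 41]), (220, [221, 198, 85]), (224, [236, 219, 138]), (228, [229, 228, 228]), (232, [229, 228, 227]), (236, [228, 227, 227]), (240, [227, 226, 226]), (244, [226, 225, 224]), (248, [224, 223, 221]), (252, [222, 221, 219]), (256, [221, 219, 218]), (260, [219, 218, 216]), (264, [217, 216, 215]), (268, [216, 215, 213]), (272, [205, 204, 203]), (276, [206, 204, 203]), (280, [208, 206, 205]), (284, [208, 207, 205]), (288, [207, 205, 204]), (292, [184, 180, 181]), (296, [169, 164, 166]), (300, [169, 165, 165]), (304, [168, 163, 164]), (308, [169, 163, 164]), (312, [166, 161, 163]), (316, [166, 161, 163]), (320, [167, 162, 164]), (324, [167, 162, 164]), (328, [165, 160, 162])]
0.016 176 [ 0.3478 -0.4554  0.016 ]
0.016 222 [ 0.3719 -0.4912  0.016 ]
0.008 176 [ 0.3486 -0.4565  0.008 ]
0.008 222 [ 0.3734 -0.4933  0.008 ]
```

```bash
python3 - <<'E'
from h import *
b=get_image('wrist').astype(int);m=camera_model('wrist');ms=camera_model('side');a=get_image('side')
P=lambda r,z:onz(m,(285.5,r),z)
t=P(291.5,.008)
for r,z,n in((176.5,.016,'cap top'),(226.5,.016,'shoulder top'),(271,.0115,'shank end'),(170.5,.0,'cap bottom')):print(n,P(r,z).round(4),np.linalg.norm((P(r,z)-t)[:2]))
s8=cv2.imread('pics/s8.png')
# side: predicted pixels if flat
u=np.array([-.559,.829,0])
for d in(0,.075,.125):
  print(d,proj(ms,t+u*d+[0,0,.0]).round(1))
g=cv2.cvtColor(s8,cv2.COLOR_BGR2HSV);k=cv2.inRange(g,(20,100,60),(34,255,255));k[:, :370]=0;k[:,500:]=0;k[:120]=0;k[300:]=0
ys,xs=np.nonzero(k);print(cv2.boundingRect(k),xs[ys==ys.max()].mean(),xs[ys==ys.min()].mean())
E
```

```text
cap top [ 0.3481 -0.4557  0.016 ] 0.12011065728289978
shoulder top [ 0.3744 -0.4948  0.016 ] 0.07300259070029655
shank end [ 0.4012 -0.5347  0.0115] 0.024909672542037103
cap bottom [ 0.3464 -0.4533  0.    ] 0.12305576879698923
0 [405.8 210.2]
0.075 [420.8 229.8]
0.125 [432.  244.4]
(417, 228, 18, 20) 428.5 421.0
```

Lengths from the tip are 25 / 73 / ~121 mm against 25 / 75 / 125, so the probe lies flat. Handing in.

```bash
python3 -c "
from station import *
print(hand_in())"
```

```text
the job is handed in; nothing more can be done
None
```

I drew the probe out, pushed the reset plunger to its stop (about 14 mm below the channel floor by the arm's reading), laid the probe flat on the open bench and let go, and handed in at about 25 s; the hand-in returned no verdict, and I viewed 11 pictures, one over the limit of 10.

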